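# Rattle-check two emptied lens cases

### The arm

A 6-joint arm with a two-finger parallel gripper is mounted at the origin on the work surface. World frame = base frame: x ahead of the robot, y to its left, z up, the work surface at z = 0. Lengths are in mm, angles in rad, forces in N, time in s.
With the tool pointing down it reaches from about 275 to 1000 mm from the base axis. Payload 8.4 kg.
Tool frame: the origin (TCP) lies at the very end of the fingers, on their centre line; the grasp point (between the pads) lies 19 mm behind it; z points along the fingers, x is the direction in which the jaws open and shut, and the axes are right-handed (so a half turn about z gives the same grasp; the last joint's range is limited). The gripper opens to 85 mm and grips with 20 to 120 N. Pads are 22 mm wide; open, the fingers measure 114 mm over their backs; the gripper's body (76 mm by 85 mm) begins 54 mm behind the grasp point. The pads swing forward as they close: fully open they stand 13 mm farther back than shut.
Start: joints at [1.228, 0.353, 1.633, -0, 1.155, -0.002], TCP at [208.899, 589.058, 231.281] pointing down, gripper open.
Joint ranges: [-2.63, 2.63], [-0.92, 2.1], [0.06, 2.66], [-1.3, 4.44], [0, 2.69], [-3.02, 3.02]. Speed limits (rad/s): [2.22, 2.22, 2.79, 3.14, 3.14, 3.14].

### API

Orientations are given as [roll, pitch, yaw] about the fixed x, y, z axes, in that order (R = Rz(yaw) Ry(pitch) Rx(roll)).
In Python, from rig import r gives the robot as it stands.
- The arm moves only by the tool arm_command, never from a script. Its argument "targets" is a list of rows, each a list of 6 numbers: the shift along the tool's x, y, z in m, then the turn, a rotation vector about the tool's x, y, z in rad. A call has 1 to 20 rows; each row shifts and turns the commanded pose from where the row before left it, along the tool's axes as they then stand; what a row does not reach is not made up. A row lasts 1/12 s, in which the tool goes at most 41.7 mm and 7.16 degrees, less where a joint would pass 70% of its speed; a pose out of reach is approached as far as the arm can. A call is refused whole if a number of a shift passes 0.0417 or a number of a turn 0.125, either way. A call with a gripper value outside its range is refused whole. "fingers" is the finger opening in m, from 0 to 0.0854, set as the call begins (left out, the last holds). The fingers move at their own pace and stop on an object; "squeeze" is the grip in N (left out, the last holds). Time passes only in rows, so rows that do not move let the fingers close. It gives the time, the measured TCP pose, the force and the opening at its end, in the units of the state.
- r.sense(): the state, without advancing time (a new reading comes with each control period).
- r.grab_frame(name): name is "scene" or "top" or "wrist"; returns a dict with "image" (420x560x3 uint8, blue, green, red), "fx", "fy", "cx", "cy" (pixels), "xyz" and "orientation" of the camera in the world. Camera axes: x right, y down, z forward; pixel columns grow to the right and rows downward; lengths in mm; the calibration is good to about 2 mm. The wrist camera is an equidistant fisheye: a pixel r from the principal point sees the ray r / f radians off the axis. A picture is of the moment at which its call begins. There is no depth.
- r.sign_off(): hands the job in, once; it reports no verdict.
The state is a dict: "clock": time; "qpos": joint angles; "qvel": joint speeds; "joint_efforts": joint torques, N m; "eef_pos": TCP position; "tcp_rot": TCP orientation; "contact_force": force on the tool from outside, world axes, zero at the start; "wrist_torque": the same for the moment, N m; "opening": opening from 0.0 (shut) to 1.0 (fully open).
Only numpy, scipy, OpenCV 4.12 (cv2) and the standard library are available. Lean on these libraries where they do the work, as an engineer would, in place of code of your own. Each camera call takes 0.05 s, during which the arm holds its last target.

### The job

The two closed lens cases on the rubber mat should be empty; check them by shaking, first the left one (as the robot sees it), then the right one: lift it clear by its grip bar and, while it is up, dip its far end and then its near end by a good 20 degrees, pausing a moment each way, feeling for weight or a part rolling inside. Gently set each case that still holds something down flat in the steel tray, and each empty one back down flat on the mat: there may be one loaded case, two or none. Leave the other things on the bench alone.

Things in the scene. Friction and masses are not known exactly. Their poses are not given: they have to be found in the camera images.
- case_left: closed grey plastic case, lid shut for good, 130 mm long (x) x 64 wide (y) x 70 tall plus a black grip bar on the lid. Origin: centre of the underside, z up; x points to the far end (two dark hinges), -x to the near end (aluminium latch), which faces the robot within about 30 degrees. The one on the robot's left (larger y) at the start.
- case_right: identical to case_left, beside it on the robot's right (smaller y), at least 120 mm between centres.
- case_left_bar (a point): centre of the top of this case's grip bar, 98 mm above the underside. The bar is 64 mm long (case x), 22 mm wide (case y), 28 mm tall (70 to 98 mm above the underside): pinch it across its width from above. An empty case weighs 140 to 180 g.
- case_right_bar (a point): the same on the right case. Each case, independently, may hold one brass lens barrel (40 mm thick, 34 mm long, unseen) that rolls freely along it: empty 140 to 180 g, loaded 400 to 550 g. None, either or both cases may be loaded.
- mat: flat black rubber mat fixed on the bench, 220 mm (x) by 300 mm (y), 4 mm thick; the cases start on it. Origin: centre of its underside, on the bench. Mat and tray may be on either side of the robot.
- tray: fixed shallow open steel tray, 220 mm (x) by 300 mm (y) outside, walls 4 mm thick and 18 mm tall, inner floor 4 mm above the bench; room for both cases side by side along its y. Origin: centre of its underside, on the bench.
- oil_bottle: small amber glass bottle with a black cap, 40 mm across, 85 mm tall, standing between mat and tray. A bystander to leave alone. Origin: centre of its underside.
- stain_jar: glass jar with white cap, 64 mm across, 75 mm tall. A bystander to leave alone. Origin: centre of its underside.
- dish: shallow glass dish, 90 mm across, 18 mm tall. A bystander to leave alone. Origin: centre of its underside.
- slide_box: flat closed white slide box, 80 x 160 x 35 mm. A bystander to leave alone. Origin: centre of its underside.
- beaker: glass beaker, 68 mm across, 90 mm tall. A bystander to leave alone. Origin: centre of its underside.
- brush: lens brush lying flat, 160 mm long. A bystander to leave alone.
- adapter_ring: dark steel ring lying flat, 72 mm across, 16 mm tall. A bystander to leave alone. Origin: centre of its underside.
Mind the look-alikes: they are no part of the job. What is shaped like the case_right but blue is not meant. What is shaped like the case_left but purple is not meant.

How it is judged (in metres and radians):
On the way, in this order (a step that is already met when the one before it is completed fails the run):
1. the left case is lifted clear (underside 30 mm up or more) and its far end dipped by more than 10 degrees (height (world z) of case_left above 0.03 m and angle between case_left's own x axis and vertical above 1.7408 rad), for 0.1 s.
2. still lifted, the left case is rocked back so that its near end is dipped by more than 10 degrees (height (world z) of case_left above 0.03 m and angle between case_left's own x axis and vertical below 1.4008 rad), for 0.1 s.
3. the right case is lifted clear (underside 30 mm up or more) and its far end dipped by more than 10 degrees (height (world z) of case_right above 0.03 m and angle between case_right's own x axis and vertical above 1.7408 rad), for 0.1 s.
4. still lifted, the right case is rocked back so that its near end is dipped by more than 10 degrees (height (world z) of case_right above 0.03 m and angle between case_right's own x axis and vertical below 1.4008 rad), for 0.1 s.
At the end, for the whole second after the job is handed in: Each case that still holds a lens barrel stands upright (within 4.5 degrees) and at rest flat on the tray's floor, bearing on it with its loaded weight (over 2.8 N); each empty case stands upright and at rest on the mat (under 2.8 N), not touching the tray (angle between each of case_left, case_right's own z axis and vertical below 0.08 rad and linear speed of each of case_left, case_right below 0.02 m/s and ((contact force between case_left and tray above 2.8 N and z of case_left in the frame of tray below 0.01 m) or (contact force between case_left and mat between 0.5 and 2.8 N and contact force between case_left and tray below 0.1 N and z of case_left in the frame of mat below 0.01 m)) and ((contact force between case_right and tray above 2.8 N and z of case_right in the frame of tray below 0.01 m) or (contact force between case_right and mat between 0.5 and 2.8 N and contact force between case_right and tray below 0.1 N and z of case_right in the frame of mat below 0.01 m))).
It fails at once if the case_left is dropped or thrown (moving faster than 0.7 m/s with no finger on it) (linear speed of case_left above 0.7 m/s and contact force between case_left and the fingers below 0.05 N).
It fails at once if the case_right is dropped or thrown (moving faster than 0.7 m/s with no finger on it) (linear speed of case_right above 0.7 m/s and contact force between case_right and the fingers below 0.05 N).
It fails at once if any of the bystanders on the bench is moved more than 30 mm (distance of any of oil_bottle, stain_jar, dish, slide_box, beaker, brush, adapter_ring from where it was at the start of the episode above 0.03 m).
It also fails if it takes over 67 s, if anything falls off the work surface, if the arm or the gripper's body presses on something with over 40 N, if the wrist force passes 120 N, or if a joint passes its speed limit or range.

## Working session

There is one attempt and no reset: what is moved stays moved. The work goes in short steps, Python scripts to look and compute and a tool call to move; the robot and the scene stay as the last step left them, time stands still between calls to the robot, and variables do not carry over. Pictures are saved under pics/ and viewed, and the job is handed in when it is done.

Besides the shell and the picture viewer there is one more tool, called after "Call:" by a JSON object that holds its "api" and its "payload", one argument or row to a line. arm_command: Moves the arm, as the interface text tells. Its arguments: {"type":"object","properties":{"targets":{"type":"array"},"fingers":{"type":"number"},"squeeze":{"type":"number"}},"required":["targets"]}

```bash
ls; mkdir -p pics; python3 - <<'E'
from rig import r
import cv2
print(r.sense())
for n in ("scene","top","wrist"):
    f=r.grab_frame(n); cv2.imwrite(f"pics/{n}0.png",f["image"]); print(n,{k:v for k,v in f.items() if k!="image"})
E
```

```text
pics
{'clock': 0.0, 'qpos': array([ 1.22759567e+00,  3.53642119e-01,  1.63411533e+00,  1.56295471e-05,
        1.15518657e+00, -2.38000457e-03]), 'qvel': array([ 0.0005103 , -0.00212251,  0.00065969,  0.00039432, -0.00082723,
        0.00180208]), 'joint_efforts': array([ 5.60173557e-04, -6.05237103e+01, -3.42088187e+01,  1.08225527e-04,
        8.93724005e-03, -4.69328529e-05]), 'eef_pos': array([208.74172649, 588.62307699, 230.57348377]), 'tcp_rot': array([-3.14157515e+00,  1.35133527e-03,  1.22996936e+00]), 'contact_force': array([-0.56975275, -0.33454313,  0.30713042]), 'wrist_torque': array([-0.03396718, -0.02636261,  0.03441985]), 'opening': 0.9989423534347499}
scene {'fx': 470.6402019739259, 'fy': 470.6402019739259, 'cx': 280.9699420102977, 'cy': 200.9722939497473, 'xyz': array([1263.28890962, -824.075615  ,  794.30806516]), 'orientation': array([-2.16081188,  0.00368956,  0.71389434])}
top {'fx': 487.6750516437264, 'fy': 487.6750516437264, 'cx': 289.1084201270232, 'cy': 200.56509698952436, 'xyz': array([ 354.82671066,    3.1850088 , 1512.20881506]), 'orientation': array([-3.00321095e+00, -1.81956483e-03, -1.55727710e+00])}
wrist {'fx': 325.19226210127806, 'fy': 325.19226210127806, 'cx': 270.82590500709364, 'cy': 208.14328621720068, 'xyz': array([146.89835329, 611.64567954, 371.99770522]), 'orientation': array([ 2.87695203e+00, -7.41197303e-05,  1.23044545e+00])}
```

View pics/top0.png

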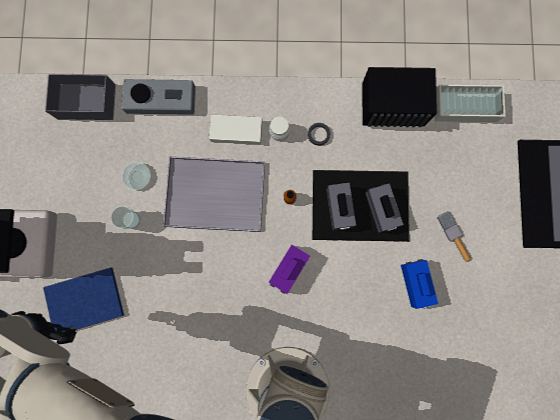

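View pics/scene0.png

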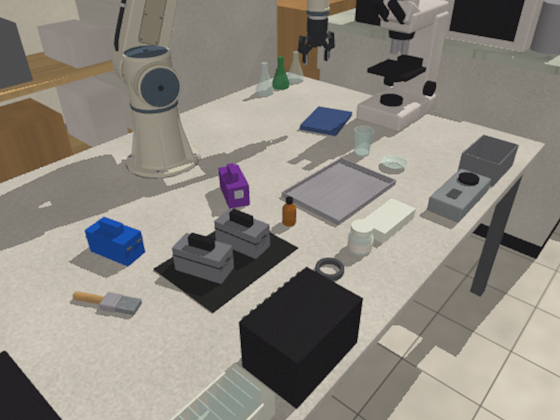

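View pics/wrist0.png

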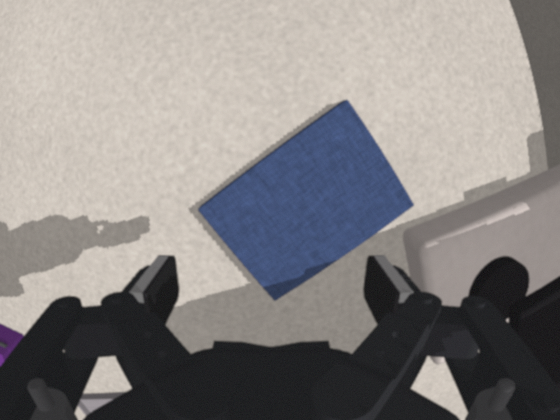

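The top view has +x up and +y left. The mat is at about (361,205) with the two grey cases at (341,206) and (383,206), the tray is at (215,193), and the bottle is at (290,197). I'll zoom in to pick out bar features.

```bash
cat > h.py <<'E'
import numpy as np, cv2
from scipy.spatial.transform import Rotation as R
def cam(f): return np.array(f["xyz"]),R.from_euler("xyz",f["orientation"]).as_matrix()
def ray(f,u,v,fish=False):
    x=(u-f["cx"])/f["fx"];y=(v-f["cy"])/f["fy"]
    if fish:
        t=np.hypot(x,y);d=np.array([x,y,0])*np.sinc(t/np.pi)+np.array([0,0,np.cos(t)])
    else: d=np.array([x,y,1.])
    c,M=cam(f);d=M@d;return c,d/np.linalg.norm(d)
def plane(f,u,v,z,fish=False):
    c,d=ray(f,u,v,fish);return c+d*(z-c[2])/d[2]
def proj(f,p,fish=False):
    c,M=cam(f);q=M.T@(np.asarray(p)-c)
    if fish:
        t=np.arctan2(np.hypot(q[0],q[1]),q[2]);a=np.hypot(q[0],q[1])+1e-9;q=[q[0]/a*t,q[1]/a*t,1]
    return f["cx"]+f["fx"]*q[0]/q[2],f["cy"]+f["fy"]*q[1]/q[2]
def tri(ra,rb):
    (c1,d1),(c2,d2)=ra,rb
    t=np.linalg.lstsq(np.c_[d1,-d2],c2-c1,rcond=None)[0]
    a=c1+t[0]*d1;b=c2+t[1]*d2;return (a+b)/2,np.linalg.norm(a-b)
E
python3 - <<'E'
import cv2
a=cv2.imread("pics/top0.png")[160:250,300:420];b=cv2.imread("pics/scene0.png")[195:315,150:300]
cv2.imwrite("pics/tz.png",cv2.resize(a,None,fx=6,fy=6,interpolation=cv2.INTER_CUBIC))
cv2.imwrite("pics/sz.png",cv2.resize(b,None,fx=5,fy=5,interpolation=cv2.INTER_CUBIC))
E
```

```text
(no output)
```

View pics/tz.png

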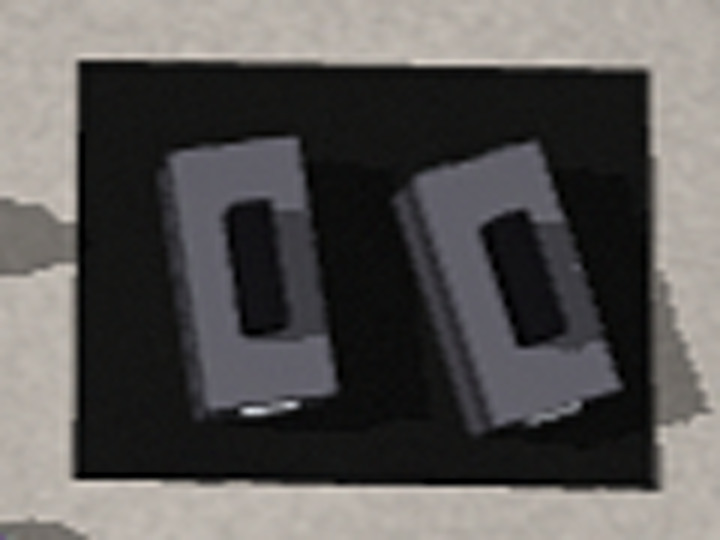

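View pics/sz.png

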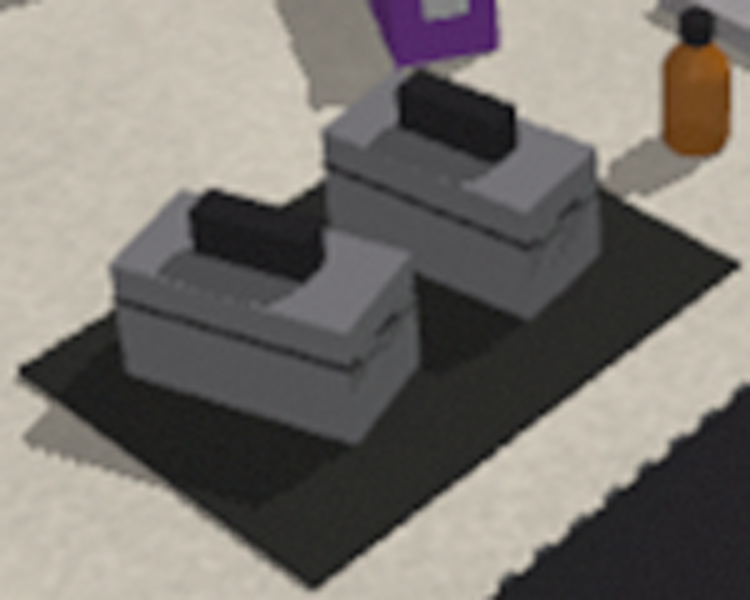

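The zooms show both cases' lid corners and bars in both views. I'll triangulate the lid corners, then check the bars and mat and tray corners.

```bash
python3 - <<'E'
from rig import r
from h import *
np.set_printoptions(precision=1,suppress=True)
T=r.grab_frame("top");S=r.grab_frame("scene")
t=lambda u,v:(300+u/6-.42,160+v/6-.42); s=lambda u,v:(150+u/5-.4,195+v/5-.4)
P={"L":dict(top=[(168,153),(297,137),(338,390),(205,412)],sc=[(595,150),(525,212),(325,135)],bar=[(224,206),(270,199),(288,330),(242,336)]),
"R":dict(top=[(413,183),(540,142),(621,388),(485,430)],sc=[(412,250),(350,335),(112,265)],bar=[(482,222),(526,210),(567,339),(522,348)])}
for k,d in P.items():
    for a,b in zip(d["top"],d["sc"]): print(k,"tri",*tri(ray(T,*t(*a)),ray(S,*s(*b))))
    c=np.array([plane(T,*t(*a),74) for a in d["top"]]);print(" lid c",c.mean(0),"len",np.linalg.norm(c[0]-c[3]),np.linalg.norm(c[1]-c[2]),"w",np.linalg.norm(c[0]-c[1]))
    x=(c[0]+c[1]-c[2]-c[3]);print(" yaw",np.degrees(np.arctan2(x[1],x[0])))
    c=np.array([plane(T,*t(*a),102) for a in d["bar"]]);print(" bar c",c.mean(0),"len",np.linalg.norm(c[0]-c[3]),np.linalg.norm(c[1]-c[2]),"w",np.linalg.norm(c[0]-c[1]))
    x=(c[0]+c[1]-c[2]-c[3]);print(" yaw",np.degrees(np.arctan2(x[1],x[0])))
print("mat",[plane(T,*t(*a),4) for a in [(78,60),(650,70),(658,490),(75,478)]])
print("tray",[plane(T,*a,18) for a in [(168,157),(265,162),(264,231),(165,226)]])
for n,a,z in [("bottle",(290,197),85),("jar",(280,126),75),("purple",(292,268),70)]: print(n,plane(T,*a,z))
# draw bar predicted
E
```

```text
L tri [ 602.9 -112.3   71.8] 2.7225106826920853
L tri [ 612.3 -175.7   74. ] 0.5640512130663872
L tri [ 486.7 -195.2   71.8] 1.0152239376067278
 lid c [ 544.1 -152.9   74. ] len 130.43174613085657 127.86816853555486 w 64.97275657637464
 yaw 8.536779667299584
 bar c [ 542.8 -151.9  102. ] len 64.21034705312992 64.72089301148615 w 22.753942524721072
 yaw 7.716054536077582
R tri [ 590.4 -233.    73.5] 0.8196024792537754
R tri [ 612.6 -295.8   73.6] 2.844584793816811
R tri [ 489.3 -334.7   73.5] 0.5997528825693607
 lid c [ 539.5 -283.1   74. ] len 127.35089113529332 128.36728054229602 w 67.12901475767846
 yaw 16.463198474336398
 bar c [ 538.7 -282.2  102. ] len 64.20840317809443 65.77171847842068 w 22.410610216358332
 yaw 16.817329281342335
mat [array([664.5, -69.3,   4. ]), array([ 663.3, -369.7,    4. ]), array([ 443.2, -369.4,    4. ]), array([445.3, -69.3,   4. ])]
tray [array([695.4, 384.3,  18. ]), array([683.7,  80.3,  18. ]), array([467.7,  79. ,  18. ]), array([478.9, 383.2,  18. ])]
bottle [564.3   0.8  85. ]
jar [783.5  34.1  75. ]
purple [356.4  -7.9  70. ]
```

Call:
{"api": "arm_command", "payload": {
  "targets": [
    [-0.028,0.027,0.0015,0,0,0],
    [-0.028,0.027,0.0015,0,0,0],
    [-0.028,0.027,0.0015,0,0,0],
    [-0.028,0.027,0.0015,0,0,0],
    [-0.028,0.027,0.0015,0,0,0],
    [-0.028,0.027,0.0015,0,0,0],
    [-0.028,0.027,0.0015,0,0,0],
    [-0.028,0.027,0.0015,0,0,0],
    [-0.028,0.027,0.0015,0,0,0],
    [-0.028,0.027,0.0015,0,0,0],
    [-0.028,0.027,0.0015,0,0,0],
    [-0.028,0.027,0.0015,0,0,0],
    [-0.028,0.027,0.0015,0,0,0],
    [-0.028,0.027,0.0015,0,0,0],
    [-0.028,0.027,0.0015,0,0,0],
    [-0.028,0.027,0.0015,0,0,0],
    [-0.028,0.027,0.0015,0,0,0],
    [-0.028,0.027,0.0015,0,0,0],
    [-0.028,0.027,0.0015,0,0,0],
    [-0.028,0.027,0.0015,0,0,0]
  ],
  "fingers": 0.0854,
  "squeeze": 80
}}

```text
clock: 1.92
eef_pos: [531.1, -121.3, 201.2]
tcp_rot: [3.141, -0.0, 1.23]
contact_force: [0.1, 1.3, 0.9]
opening: 0.999
```

Call:
{"api": "arm_command", "payload": {
  "targets": [
    [0,0,0,0,0,0.12],
    [0,0,0,0,0,0.12],
    [0,0,0,0,0,0.12],
    [0,0,0,0,0,0.12],
    [0,0,0,0,0,0.12],
    [0,0,0,0,0,0.12],
    [0,0,0,0,0,0.12],
    [0,0,0,0,0,0.12],
    [0,0,0,0,0,0.12],
    [0,0,0,0,0,0.12],
    [0,0,0,0,0,0.12],
    [0,0,0,0,0,0.12],
    [0,0,0,0,0,0.12],
    [0,0,0,0,0,0.12],
    [0,0,0,0,0,0.12],
    [0,0,0,0,0,0.12],
    [0,0,0,0,0,0.12],
    [0,0,0,0,0,0.12],
    [0,0,0,0,0,0.12],
    [0,0,0,0,0,0.12]
  ]
}}

```text
clock: 3.58
eef_pos: [530.6, -119.2, 201.2]
tcp_rot: [3.141, 0.0, -1.176]
contact_force: [0.1, 0.0, 0.1]
opening: 0.999
```

Call:
{"api": "arm_command", "payload": {
  "targets": [
    [0,0,0,0,0,0.084],
    [0,0,0,0,0,0.084],
    [0,0,0,0,0,0.084],
    [0.0174,-0.0038,0,0,0,0],
    [0.0173,-0.0037,0,0,0,0],
    [0,0,0,0,0,0],
    [0,0,0,0,0,0]
  ]
}}

```text
clock: 4.17
eef_pos: [543.2, -152.8, 201.1]
tcp_rot: [3.141, 0.0, -1.423]
contact_force: [0.1, 0.9, -0.7]
opening: 0.999
```

```bash
python3 - <<'E'
from rig import r
from h import *
s=r.sense();print(s["eef_pos"],s["tcp_rot"],s["qpos"])
W=r.grab_frame("wrist");im=W["image"].copy()
c=np.array([543,-152.5,0]);a=np.radians(8.2);ex=np.array([np.cos(a),np.sin(a),0]);ey=np.array([-ex[1],ex[0],0])
for (L,w,z) in [(32,11,102),(65,32,74)]:
  for i,j in [(1,1),(1,-1),(-1,-1),(-1,1)]:
    u,v=proj(W,c+ex*L*i+ey*w*j+[0,0,z],True);print(round(u),round(v));cv2.circle(im,(int(u),int(v)),2,(0,0,255),-1)
cv2.imwrite("pics/w1.png",im)
E
```

```text
[ 543.20607986 -152.79299317  201.13444805] [ 3.14139760e+00  2.18075588e-04 -1.42323075e+00] [-2.76925358e-01  2.91024057e-01  1.79478515e+00  1.36009864e-04
  1.05605101e+00  1.14623839e+00]
257 169
287 169
285 249
258 249
233 125
311 125
306 271
236 270
```

View pics/w1.png

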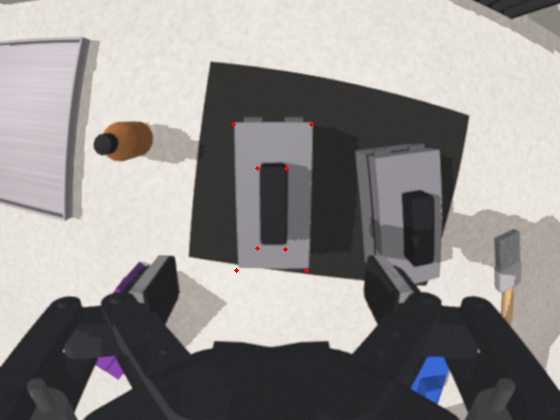

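The wrist view shows the left bar at cols 260–288, rows 163–244. That agrees with the prediction to within about 3 mm further and 1 mm right. I'll shift slightly, descend and grip.

Call:
{"api": "arm_command", "payload": {
  "targets": [
    [0.001,-0.003,0.012,0,0,0],
    [0,0,0.015,0,0,0],
    [0,0,0.016,0,0,0],
    [0,0,0.016,0,0,0],
    [0,0,0.016,0,0,0],
    [0,0,0.015,0,0,0],
    [0,0,0.012,0,0,0],
    [0,0,0.01,0,0,0],
    [0,0,0.006,0,0,0],
    [0,0,0.004,0,0,0],
    [0,0,0,0,0,0],
    [0,0,0,0,0,0]
  ]
}}

```text
clock: 5.22
eef_pos: [546.6, -153.0, 79.5]
tcp_rot: [-3.141, -0.0, -1.422]
contact_force: [0.8, 0.5, 0.4]
opening: 0.999
```

Call:
{"api": "arm_command", "payload": {
  "targets": [
    [0,0,0,0,0,0],
    [0,0,0,0,0,0],
    [0,0,0,0,0,0],
    [0,0,0,0,0,0],
    [0,0,0,0,0,0],
    [0,0,0,0,0,0],
    [0,0,0,0,0,0],
    [0,0,0,0,0,0]
  ],
  "fingers": 0.0,
  "squeeze": 80
}}

```text
clock: 5.88
eef_pos: [546.7, -153.3, 79.7]
tcp_rot: [-3.141, -0.001, -1.422]
contact_force: [-0.8, -3.1, 4.9]
opening: 0.236
```

```bash
python3 - <<'E'
from rig import r
import cv2
print(r.sense())
cv2.imwrite("pics/w2.png",r.grab_frame("wrist")["image"])
E
```

```text
{'clock': 5.8833, 'qpos': array([-2.75907984e-01,  4.53290353e-01,  1.87565684e+00, -4.69892620e-04,
        8.11792922e-01,  1.14629745e+00]), 'qvel': array([-0.00063075,  0.0002805 ,  0.00122628,  0.00198677, -0.00196776,
        0.00066237]), 'joint_efforts': array([ 1.61280502e+00, -5.60084116e+01, -2.39124066e+01,  6.95586707e-01,
       -2.57671403e-02,  5.58236428e-02]), 'eef_pos': array([ 546.67275844, -153.34144679,   79.68018982]), 'tcp_rot': array([-3.14095636e+00, -6.62017769e-04, -1.42188241e+00]), 'contact_force': array([-0.7693001 , -3.14033479,  4.87504916]), 'wrist_torque': array([-0.36568502,  0.12206351,  0.0558514 ]), 'opening': 0.23643645872951113}
```

View pics/w2.png

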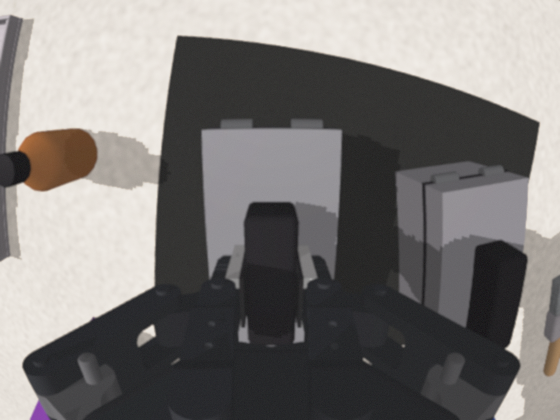

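The view shows both pads on the bar, and the opening of 20 mm fits the bar. Lifting the left case.

Call:
{"api": "arm_command", "payload": {
  "targets": [
    [0,0,-0.003,0,0,0],
    [0,0,-0.006,0,0,0],
    [0,0,-0.01,0,0,0],
    [0,0,-0.013,0,0,0],
    [0,0,-0.015,0,0,0],
    [0,0,-0.015,0,0,0],
    [0,0,-0.015,0,0,0],
    [0,0,-0.015,0,0,0],
    [0,0,-0.012,0,0,0],
    [0,0,-0.008,0,0,0],
    [0,0,-0.004,0,0,0],
    [0,0,0,0,0,0],
    [0,0,0,0,0,0],
    [0,0,0,0,0,0],
    [0,0,0,0,0,0],
    [0,0,0,0,0,0]
  ],
  "squeeze": 100
}}

```text
clock: 7.27
eef_pos: [545.9, -152.9, 194.5]
tcp_rot: [3.14, 0.001, -1.422]
contact_force: [-0.4, 0.4, -5.1]
opening: 0.235
```

```bash
python3 - <<'E'
from rig import r
s=r.sense()
for k in ("eef_pos","tcp_rot","contact_force","wrist_torque","opening"):print(k,s[k])
E
```

```text
eef_pos [ 545.94307174 -152.86203941  194.54124691]
tcp_rot [ 3.14036572e+00  5.53878462e-04 -1.42201308e+00]
contact_force [-0.35847578  0.4324045  -5.13168985]
wrist_torque [ 0.0303926  -0.02822461  0.02591755]
opening 0.23496880002968515
```

The force reads −5.1 N, about 520 g, so the left case is probably loaded. Next is the far end dip of 0.40 rad (about tool −x), then a hold.

Call:
{"api": "arm_command", "payload": {
  "targets": [
    [0,0,0,-0.02,0,0],
    [0,0,0,-0.04,0,0],
    [0,0,0,-0.05,0,0],
    [0,0,0,-0.06,0,0],
    [0,0,0,-0.06,0,0],
    [0,0,0,-0.06,0,0],
    [0,0,0,-0.05,0,0],
    [0,0,0,-0.04,0,0],
    [0,0,0,-0.02,0,0],
    [0,0,0,0,0,0],
    [0,0,0,0,0,0],
    [0,0,0,0,0,0],
    [0,0,0,0,0,0],
    [0,0,0,0,0,0],
    [0,0,0,0,0,0],
    [0,0,0,0,0,0],
    [0,0,0,0,0,0]
  ]
}}

```text
clock: 8.68
eef_pos: [546.3, -153.0, 195.5]
tcp_rot: [2.742, -0.0, -1.422]
contact_force: [0.0, -0.2, -5.2]
opening: 0.234
```

```bash
python3 - <<'E'
from rig import r
import cv2
s=r.sense()
for k in ("eef_pos","tcp_rot","contact_force","wrist_torque","opening"):print(k,s[k])
cv2.imwrite("pics/s3.png",r.grab_frame("scene")["image"])
E
```

```text
eef_pos [ 546.30603525 -153.02216917  195.463571  ]
tcp_rot [ 2.74196074e+00 -6.83046566e-05 -1.42212416e+00]
contact_force [ 0.01278897 -0.20681564 -5.242733  ]
wrist_torque [ 0.09053129 -0.52103137 -0.04526425]
opening 0.23410956268586325
```

View pics/s3.png

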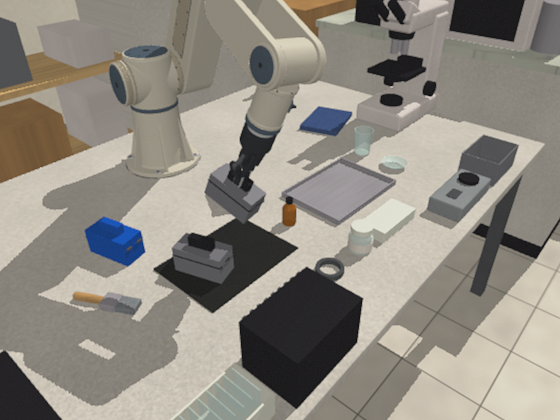

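The scene view shows the left case at (235,190) with its far end clearly down and no slip. Next I'll rock to the near end dip.

Call:
{"api": "arm_command", "payload": {
  "targets": [
    [0,0,0,0.02,0,0],
    [0,0,0,0.04,0,0],
    [0,0,0,0.06,0,0],
    [0,0,0,0.08,0,0],
    [0,0,0,0.08,0,0],
    [0,0,0,0.08,0,0],
    [0,0,0,0.08,0,0],
    [0,0,0,0.08,0,0],
    [0,0,0,0.08,0,0],
    [0,0,0,0.08,0,0],
    [0,0,0,0.06,0,0],
    [0,0,0,0.04,0,0],
    [0,0,0,0.02,0,0],
    [0,0,0,0,0,0],
    [0,0,0,0,0,0],
    [0,0,0,0,0,0],
    [0,0,0,0,0,0],
    [0,0,0,0,0,0],
    [0,0,0,0,0,0],
    [0,0,0,0,0,0]
  ]
}}

```text
clock: 10.4
eef_pos: [546.5, -152.9, 195.3]
tcp_rot: [-2.742, -0.0, -1.422]
contact_force: [-0.6, 0.0, -5.5]
opening: 0.231
```

```bash
python3 - <<'E'
from rig import r
import cv2
s=r.sense()
for k in ("eef_pos","tcp_rot","contact_force","wrist_torque","opening"):print(k,s[k])
cv2.imwrite("pics/s4.png",r.grab_frame("scene")["image"])
E
```

```text
eef_pos [ 546.51526573 -152.86658386  195.27463341]
tcp_rot [-2.74175210e+00 -1.12322823e-05 -1.42164466e+00]
contact_force [-0.63898261  0.04351059 -5.53457642]
wrist_torque [-0.08214462  0.46128644 -0.02244617]
opening 0.23077952450466002
```

View pics/s4.png

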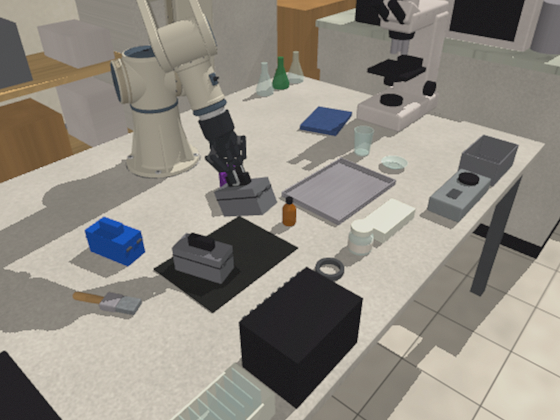

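The scene view shows the left case at (247,195) with its near end down, and the weight steady at about 5.3 N. It is loaded and goes to the tray. I'll level it, raise it and align the yaw to 0.

Call:
{"api": "arm_command", "payload": {
  "targets": [
    [0,0,0,-0.02,0,0],
    [0,0,0,-0.04,0,0],
    [0,0,0,-0.05,0,0],
    [0,0,0,-0.06,0,0],
    [0,0,0,-0.06,0,0],
    [0,0,0,-0.06,0,0],
    [0,0,0,-0.05,0,0],
    [0,0,0,-0.04,0,0],
    [0,0,0,-0.02,0,0],
    [0,0,0,0,0,0],
    [0,0,-0.005,0,0,0.03],
    [0,0,-0.01,0,0,0.03],
    [0,0,-0.01,0,0,0.03],
    [0,0,-0.01,0,0,0.03],
    [0,0,-0.005,0,0,0.03],
    [0,0,0,0,0,0],
    [0,0,0,0,0,0]
  ]
}}

```text
clock: 11.87
eef_pos: [546.2, -153.0, 235.4]
tcp_rot: [-3.14, 0.0, -1.571]
contact_force: [-1.0, 0.3, -5.9]
opening: 0.237
```

Call:
{"api": "arm_command", "payload": {
  "targets": [
    [-0.005,-0.0004,0,0,0,0],
    [-0.012,-0.001,0,0,0,0],
    [-0.018,-0.0015,0,0,0,0],
    [-0.024,-0.002,0,0,0,0],
    [-0.029,-0.0023,0,0,0,0],
    [-0.03,-0.0023,0,0,0,0],
    [-0.03,-0.0023,0,0,0,0],
    [-0.03,-0.0023,0,0,0,0],
    [-0.03,-0.0023,0,0,0,0],
    [-0.03,-0.0023,0,0,0,0],
    [-0.03,-0.0023,0,0,0,0],
    [-0.03,-0.0023,0,0,0,0],
    [-0.03,-0.0023,0,0,0,0],
    [-0.03,-0.0023,0,0,0,0],
    [-0.029,-0.0023,0,0,0,0],
    [-0.024,-0.002,0,0,0,0],
    [-0.018,-0.0015,0,0,0,0],
    [-0.012,-0.001,0,0,0,0],
    [-0.005,-0.0004,0,0,0,0],
    [0,0,0,0,0,0]
  ]
}}

```text
clock: 13.53
eef_pos: [581.7, 293.7, 234.9]
tcp_rot: [3.141, -0.0, -1.571]
contact_force: [0.7, -0.7, -4.7]
opening: 0.232
```

```bash
python3 - <<'E'
from rig import r
import cv2
s=r.sense()
for k in ("clock","eef_pos","tcp_rot","contact_force","wrist_torque","opening","qpos"):print(k,s[k])
for n in ("scene","top","wrist"): cv2.imwrite(f"pics/{n}5.png",r.grab_frame(n)["image"])
E
```

```text
clock 13.5333
eef_pos [581.71279051 293.65827459 234.88051729]
tcp_rot [ 3.14111091e+00 -3.03646658e-04 -1.57091313e+00]
contact_force [ 0.69218669 -0.66090333 -4.67162702]
wrist_torque [-0.064385   -0.19085284 -0.05807914]
opening 0.23193560794160192
qpos [ 4.65220576e-01  3.91242128e-01  1.56853682e+00 -5.96340461e-05
  1.18238047e+00  2.03615638e+00]
```

View pics/scene5.png

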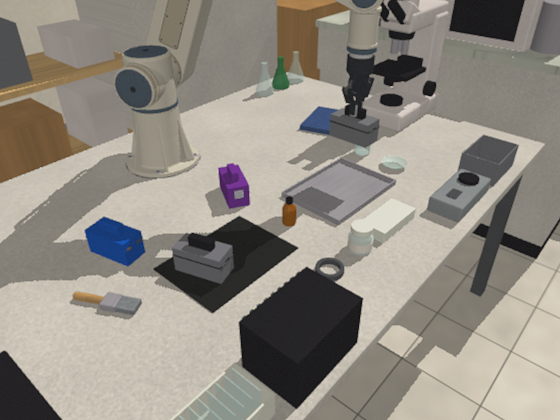

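View pics/wrist5.png

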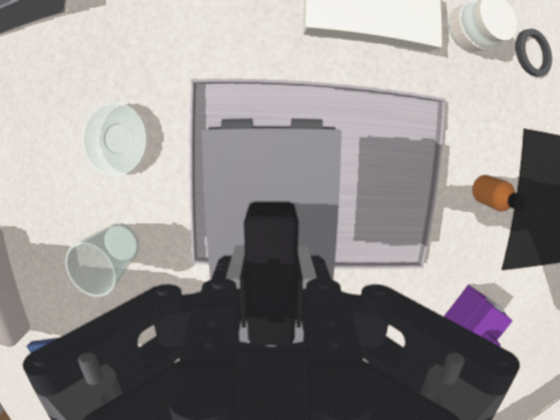

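The wrist view shows the tray rim corners at about (193,81), (443,100), (422,265) and (193,263). I'll measure the tray height and pose from wrist and top.

```bash
python3 - <<'E'
from rig import r
from h import *
np.set_printoptions(precision=1,suppress=True)
T=r.grab_frame("top");W=r.grab_frame("wrist")
w=[(193,81),(443,100),(422,265),(193,263)];t=[(168,157),(265,162),(264,231),(165,226)]
for a,b in zip(w,t): print(plane(W,*a,18,True),plane(T,*b,18),*tri(ray(W,*a,True),ray(T,*b)))
E
```

```text
[697.2 378.5  18. ] [695.4 384.3  18. ] [698.4 384.2   6.7] 5.921253191254072
[685.1  86.8  18. ] [683.7  80.3  18. ] [686.1  80.8   7.6] 0.19314091993767898
[474.   94.4  18. ] [467.7  79.   18. ] [466.9  81.9  -0.9] 5.840166745530994
[481.8 388.9  18. ] [478.9 383.2  18. ] [479.5 387.5  12.5] 5.601540393702432
```

The tray centre is about (582,233), so the case at (582,294) lies well inside it. Descending to just above the floor.

Call:
{"api": "arm_command", "payload": {
  "targets": [
    [0,0,0.005,0,0,0],
    [0,0,0.01,0,0,0],
    [0,0,0.014,0,0,0],
    [0,0,0.016,0,0,0],
    [0,0,0.016,0,0,0],
    [0,0,0.016,0,0,0],
    [0,0,0.016,0,0,0],
    [0,0,0.015,0,0,0],
    [0,0,0.012,0,0,0],
    [0,0,0.01,0,0,0],
    [0,0,0.008,0,0,0],
    [0,0,0.005,0,0,0],
    [0,0,0.004,0,0,0],
    [0,0,0.002,0,0,0],
    [0,0,0.001,0,0,0],
    [0,0,0,0,0,0],
    [0,0,0,0,0,0]
  ]
}}

```text
clock: 15.2
eef_pos: [582.3, 293.2, 85.8]
tcp_rot: [-3.141, 0.0, -1.572]
contact_force: [-0.7, 0.0, -4.8]
opening: 0.232
```

Call:
{"api": "arm_command", "payload": {
  "targets": [
    [0,0,0.001,0,0,0],
    [0,0,0.001,0,0,0],
    [0,0,0.001,0,0,0],
    [0,0,0.001,0,0,0],
    [0,0,0,0,0,0],
    [0,0,0,0,0,0]
  ]
}}

```text
clock: 15.7
eef_pos: [581.9, 293.0, 81.2]
tcp_rot: [3.141, -0.0, -1.572]
contact_force: [-0.8, -0.1, -5.1]
opening: 0.232
```

Call:
{"api": "arm_command", "payload": {
  "targets": [
    [0,0,0.0007,0,0,0],
    [0,0,0.0007,0,0,0],
    [0,0,0.0006,0,0,0],
    [0,0,0,0,0,0],
    [0,0,0,0,0,0]
  ]
}}

```text
clock: 16.12
eef_pos: [582.1, 293.0, 79.8]
tcp_rot: [-3.141, 0.0, -1.572]
contact_force: [-2.9, -2.2, 2.7]
opening: 0.233
```

The case is touching down (+2.7 N). I'll release and retreat up.

Call:
{"api": "arm_command", "payload": {
  "targets": [
    [0,0,0,0,0,0],
    [0,0,0,0,0,0],
    [0,0,0,0,0,0],
    [0,0,0,0,0,0],
    [0,0,0,0,0,0],
    [0,0,0,0,0,0]
  ],
  "fingers": 0.075
}}

```text
clock: 16.62
eef_pos: [582.1, 293.1, 79.3]
tcp_rot: [-3.141, 0.0, -1.572]
contact_force: [0.3, -0.0, 0.4]
opening: 0.874
```

Call:
{"api": "arm_command", "payload": {
  "targets": [
    [0,0,-0.005,0,0,0],
    [0,0,-0.01,0,0,0],
    [0,0,-0.015,0,0,0],
    [0,0,-0.02,0,0,0],
    [0,0,-0.02,0,0,0],
    [0,0,-0.02,0,0,0],
    [0,0,-0.015,0,0,0],
    [0,0,-0.01,0,0,0],
    [0,0,-0.005,0,0,0],
    [0,0,0,0,0,0]
  ]
}}

```text
clock: 17.45
eef_pos: [582.5, 293.2, 200.8]
tcp_rot: [-3.14, 0.001, -1.572]
contact_force: [-1.1, -0.7, 0.4]
opening: 0.884
```

```bash
python3 - <<'E'
from rig import r
import cv2
s=r.sense()
for k in ("clock","eef_pos","tcp_rot","contact_force","opening","qpos"):print(k,s[k])
for n in ("scene","wrist"): cv2.imwrite(f"pics/{n}6.png",r.grab_frame(n)["image"])
E
```

```text
clock 17.45
eef_pos [582.51836354 293.2374469  200.77154765]
tcp_rot [-3.13968971e+00  9.52499488e-04 -1.57200076e+00]
contact_force [-1.08097549 -0.72969936  0.4125794 ]
opening 0.8836213924154196
qpos [ 4.64062048e-01  4.21716935e-01  1.60188653e+00 -2.81449346e-06
  1.11586117e+00  2.03606495e+00]
```

View pics/scene6.png

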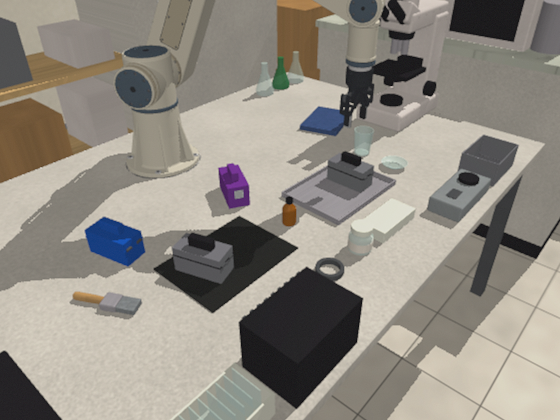

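View pics/wrist6.png

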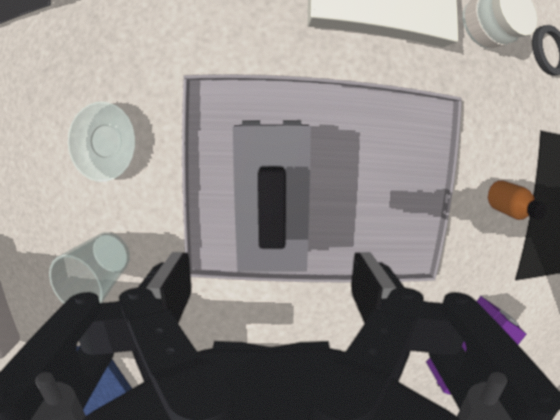

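The left case stands flat in the tray, at (350,172) in the scene view and central in the wrist view. Now the right case.

Call:
{"api": "arm_command", "payload": {
  "targets": [
    [0.01,0.001,0,0,0,0],
    [0.02,0.0015,0,0,0,0],
    [0.03,0.002,0,0,0,0],
    [0.034,0.0025,0,0,0,0],
    [0.034,0.0025,0,0,0,0],
    [0.034,0.0025,0,0,0,0],
    [0.034,0.0025,0,0,0,0],
    [0.034,0.0025,0,0,0,0],
    [0.034,0.0025,0,0,0,0],
    [0.034,0.0025,0,0,0,0],
    [0.034,0.0025,0,0,0,0],
    [0.034,0.0025,0,0,0,0],
    [0.034,0.0025,0,0,0,0],
    [0.034,0.0025,0,0,0,0],
    [0.034,0.0025,0,0,0,0],
    [0.034,0.0025,0,0,0,0],
    [0.034,0.002,0,0,0,0],
    [0.02,0.0015,0,0,0,0],
    [0.015,0.001,0,0,0,0],
    [0.005,0.0005,0,0,0,0]
  ],
  "fingers": 0.0854
}}

```text
clock: 19.22
eef_pos: [538.2, -285.0, 198.4]
tcp_rot: [3.14, 0.0, -1.574]
contact_force: [-0.1, 0.7, -0.5]
opening: 1.0
```

Call:
{"api": "arm_command", "payload": {
  "targets": [
    [0,0,0,0,0,-0.07],
    [0,0,0,0,0,-0.08],
    [0,0,0,0,0,-0.08],
    [0,0,0,0,0,-0.06],
    [0,0,0,0,0,0],
    [0,0,0,0,0,0]
  ]
}}

```text
clock: 19.72
eef_pos: [539.1, -282.0, 199.0]
tcp_rot: [3.141, 0.001, -1.283]
contact_force: [-0.3, -0.3, -1.0]
opening: 0.999
```

```bash
python3 - <<'E'
from rig import r
from h import *
s=r.sense();print(s["eef_pos"],s["tcp_rot"])
W=r.grab_frame("wrist");im=W["image"].copy()
c=np.array([539,-282.5,0]);a=np.radians(16.6);ex=np.array([np.cos(a),np.sin(a),0]);ey=np.array([-ex[1],ex[0],0])
for (L,w,z) in [(32,11,102),(65,32,74)]:
  for i,j in [(1,1),(1,-1),(-1,-1),(-1,1)]:
    u,v=proj(W,c+ex*L*i+ey*w*j+[0,0,z],True);print(round(u),round(v));cv2.circle(im,(int(u),int(v)),2,(0,0,255),-1)
cv2.imwrite("pics/w7.png",im)
E
```

```text
[ 539.14299758 -282.03398263  198.95466693] [ 3.14114743e+00  7.17506169e-04 -1.28314414e+00]
258 170
287 170
286 250
259 250
233 125
312 125
308 272
237 272
```

View pics/w7.png

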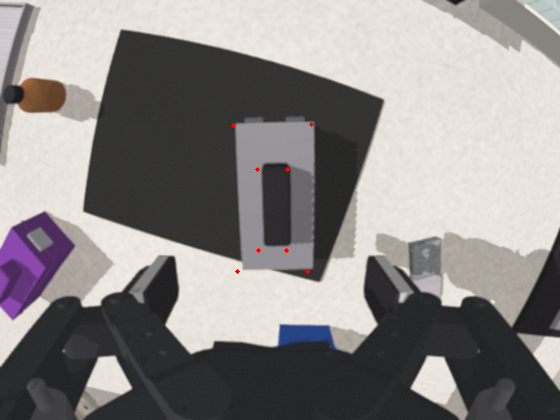

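The right bar is at cols 263–291, rows 164–245. Compared with the left hover it is about 3 mm right and 3.5 mm further, with about 1° more yaw. I'll correct, descend and grip.

Call:
{"api": "arm_command", "payload": {
  "targets": [
    [0.003,-0.0035,0.01,0,0,-0.02],
    [0,0,0.015,0,0,0],
    [0,0,0.016,0,0,0],
    [0,0,0.016,0,0,0],
    [0,0,0.016,0,0,0],
    [0,0,0.015,0,0,0],
    [0,0,0.012,0,0,0],
    [0,0,0.01,0,0,0],
    [0,0,0.006,0,0,0],
    [0,0,0.003,0,0,0],
    [0,0,0,0,0,0],
    [0,0,0,0,0,0]
  ]
}}

```text
clock: 20.77
eef_pos: [543.8, -285.0, 80.7]
tcp_rot: [-3.141, -0.0, -1.262]
contact_force: [0.2, -0.1, 0.4]
opening: 0.998
```

Call:
{"api": "arm_command", "payload": {
  "targets": [
    [0,0,0,0,0,0],
    [0,0,0,0,0,0],
    [0,0,0,0,0,0],
    [0,0,0,0,0,0],
    [0,0,0,0,0,0],
    [0,0,0,0,0,0],
    [0,0,0,0,0,0],
    [0,0,0,0,0,0]
  ],
  "fingers": 0.0,
  "squeeze": 80
}}

```text
clock: 21.43
eef_pos: [543.9, -285.2, 80.8]
tcp_rot: [-3.141, -0.001, -1.262]
contact_force: [0.4, -1.6, 5.4]
opening: 0.24
```

```bash
python3 - <<'E'
from rig import r
import cv2
s=r.sense()
for k in ("clock","eef_pos","tcp_rot","contact_force","opening"):print(k,s[k])
cv2.imwrite("pics/w8.png",r.grab_frame("wrist")["image"])
E
```

```text
clock 21.4333
eef_pos [ 543.90419235 -285.17507254   80.76135899]
tcp_rot [-3.14095126e+00 -8.27560541e-04 -1.26201880e+00]
contact_force [ 0.3665349  -1.58484288  5.4422398 ]
opening 0.23960108964843724
```

View pics/w8.png

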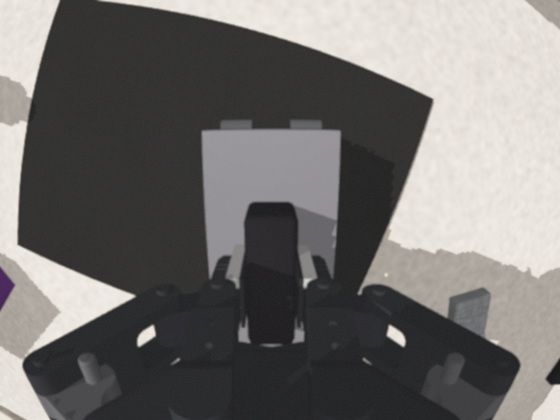

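The grip is the same as before: bar between the pads, 20 mm opening. Lifting.

Call:
{"api": "arm_command", "payload": {
  "targets": [
    [0,0,-0.003,0,0,0],
    [0,0,-0.006,0,0,0],
    [0,0,-0.01,0,0,0],
    [0,0,-0.013,0,0,0],
    [0,0,-0.015,0,0,0],
    [0,0,-0.015,0,0,0],
    [0,0,-0.015,0,0,0],
    [0,0,-0.015,0,0,0],
    [0,0,-0.012,0,0,0],
    [0,0,-0.008,0,0,0],
    [0,0,-0.004,0,0,0],
    [0,0,0,0,0,0],
    [0,0,0,0,0,0],
    [0,0,0,0,0,0],
    [0,0,0,0,0,0],
    [0,0,0,0,0,0]
  ],
  "squeeze": 100
}}

```text
clock: 22.82
eef_pos: [543.2, -284.7, 195.6]
tcp_rot: [3.141, 0.001, -1.262]
contact_force: [-0.0, 1.2, -1.6]
opening: 0.234
```

Call:
{"api": "arm_command", "payload": {
  "targets": [
    [0,0,0,-0.02,0,0],
    [0,0,0,-0.04,0,0],
    [0,0,0,-0.05,0,0],
    [0,0,0,-0.06,0,0],
    [0,0,0,-0.06,0,0],
    [0,0,0,-0.06,0,0],
    [0,0,0,-0.05,0,0],
    [0,0,0,-0.04,0,0],
    [0,0,0,-0.02,0,0],
    [0,0,0,0,0,0],
    [0,0,0,0,0,0],
    [0,0,0,0,0,0],
    [0,0,0,0,0,0],
    [0,0,0,0,0,0],
    [0,0,0,0,0,0],
    [0,0,0,0,0,0],
    [0,0,0,0,0,0]
  ]
}}

```text
clock: 24.23
eef_pos: [543.4, -285.0, 196.5]
tcp_rot: [2.742, -0.0, -1.262]
contact_force: [-1.0, -1.0, -1.8]
opening: 0.235
```

```bash
python3 - <<'E'
from rig import r
import cv2
s=r.sense()
for k in ("eef_pos","tcp_rot","contact_force","wrist_torque","opening"):print(k,s[k])
cv2.imwrite("pics/s9.png",r.grab_frame("scene")["image"])
E
```

```text
eef_pos [ 543.43120619 -284.97283686  196.46061413]
tcp_rot [ 2.74190272e+00 -1.96205731e-04 -1.26221138e+00]
contact_force [-0.96547705 -1.03834162 -1.81203904]
wrist_torque [ 0.07384108 -0.39708703  0.01556234]
opening 0.23540699568502055
```

View pics/s9.png

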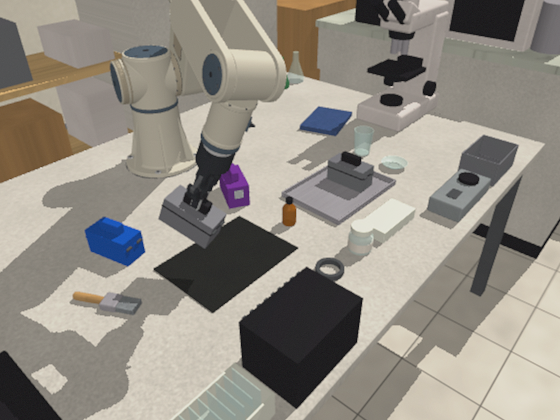

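The right case weighs about 1.7 N and its far end is dipped, as seen at (195,215). Now the near end dip, averaging a few force readings.

Call:
{"api": "arm_command", "payload": {
  "targets": [
    [0,0,0,0.02,0,0],
    [0,0,0,0.04,0,0],
    [0,0,0,0.06,0,0],
    [0,0,0,0.08,0,0],
    [0,0,0,0.08,0,0],
    [0,0,0,0.08,0,0],
    [0,0,0,0.08,0,0],
    [0,0,0,0.08,0,0],
    [0,0,0,0.08,0,0],
    [0,0,0,0.08,0,0],
    [0,0,0,0.06,0,0],
    [0,0,0,0.04,0,0],
    [0,0,0,0.02,0,0],
    [0,0,0,0,0,0],
    [0,0,0,0,0,0],
    [0,0,0,0,0,0],
    [0,0,0,0,0,0],
    [0,0,0,0,0,0],
    [0,0,0,0,0,0],
    [0,0,0,0,0,0]
  ]
}}

```text
clock: 25.95
eef_pos: [543.7, -284.7, 196.3]
tcp_rot: [-2.742, -0.0, -1.262]
contact_force: [0.5, 0.7, -0.8]
opening: 0.233
```

```bash
python3 - <<'E'
from rig import r
import cv2
for i in range(4):
    s=r.sense()
    for k in ("eef_pos","tcp_rot","contact_force","wrist_torque"):print(k,s[k].round(2))
    f=r.grab_frame("scene")["image"]
cv2.imwrite("pics/s10.png",f)
E
```

```text
eef_pos [ 543.71 -284.67  196.28]
tcp_rot [-2.74 -0.   -1.26]
contact_force [ 0.49  0.67 -0.85]
wrist_torque [-0.11  0.31  0.01]
eef_pos [ 543.63 -284.69  196.26]
tcp_rot [-2.74 -0.   -1.26]
contact_force [ 0.95 -0.19 -1.69]
wrist_torque [-0.08  0.3  -0.04]
eef_pos [ 543.59 -284.73  196.26]
tcp_rot [-2.74  0.   -1.26]
contact_force [-0.52  0.08 -1.72]
wrist_torque [-0.09  0.25 -0.02]
eef_pos [ 543.57 -284.76  196.27]
tcp_rot [-2.74  0.   -1.26]
contact_force [-0.64  0.29 -1.39]
wrist_torque [-0.12  0.33 -0.03]
```

View pics/s10.png

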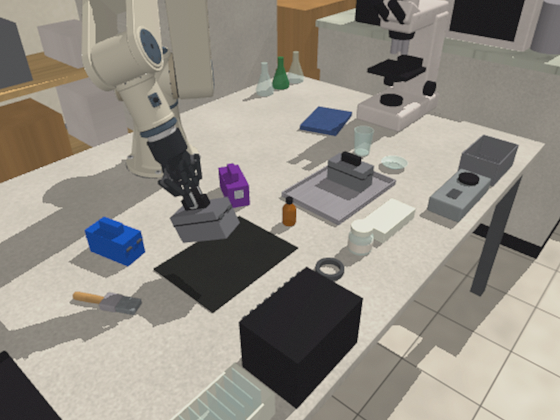

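The near end is dipped, as seen at (205,218). The mean force is about 1.4 N, with nothing heavy felt, so the right case is empty. I'll level it, shift slightly toward the mat centre and lower it.

Call:
{"api": "arm_command", "payload": {
  "targets": [
    [0,0,0,-0.02,0,0],
    [0,0,0,-0.04,0,0],
    [0,0,0,-0.05,0,0],
    [0,0,0,-0.06,0,0],
    [0,0,0,-0.06,0,0],
    [0,0,0,-0.06,0,0],
    [0,0,0,-0.05,0,0],
    [0,0,0,-0.04,0,0],
    [0,0,0,-0.02,0,0],
    [0,0,0,0,0,0],
    [-0.004,-0.002,0,0,0,0],
    [-0.008,-0.005,0,0,0,0],
    [-0.008,-0.005,0,0,0,0],
    [-0.008,-0.005,0,0,0,0],
    [-0.008,-0.004,0,0,0,0],
    [-0.004,-0.002,0,0,0,0],
    [0,0,0,0,0,0],
    [0,0,0,0,0,0]
  ]
}}

```text
clock: 27.65
eef_pos: [553.4, -239.4, 196.4]
tcp_rot: [-3.141, -0.0, -1.261]
contact_force: [-0.4, 0.7, -1.3]
opening: 0.23
```

Call:
{"api": "arm_command", "payload": {
  "targets": [
    [0,0,0.005,0,0,0],
    [0,0,0.01,0,0,0],
    [0,0,0.014,0,0,0],
    [0,0,0.015,0,0,0],
    [0,0,0.015,0,0,0],
    [0,0,0.014,0,0,0],
    [0,0,0.012,0,0,0],
    [0,0,0.01,0,0,0],
    [0,0,0.007,0,0,0],
    [0,0,0.004,0,0,0],
    [0,0,0.003,0,0,0],
    [0,0,0.002,0,0,0],
    [0,0,0,0,0,0],
    [0,0,0,0,0,0]
  ]
}}

```text
clock: 28.82
eef_pos: [553.5, -239.9, 85.7]
tcp_rot: [-3.141, -0.0, -1.262]
contact_force: [0.3, -1.2, -1.1]
opening: 0.237
```

Call:
{"api": "arm_command", "payload": {
  "targets": [
    [0,0,0.001,0,0,0],
    [0,0,0.001,0,0,0],
    [0,0,0.001,0,0,0],
    [0,0,0.0007,0,0,0],
    [0,0,0.0006,0,0,0],
    [0,0,0.0005,0,0,0],
    [0,0,0,0,0,0],
    [0,0,0,0,0,0],
    [0,0,0,0,0,0]
  ]
}}

```text
clock: 29.57
eef_pos: [553.3, -239.8, 80.8]
tcp_rot: [-3.142, -0.0, -1.262]
contact_force: [-2.0, 0.0, 5.6]
opening: 0.233
```

Touchdown (+5.6 N). I'll release and retreat.

Call:
{"api": "arm_command", "payload": {
  "targets": [
    [0,0,0,0,0,0],
    [0,0,0,0,0,0],
    [0,0,0,0,0,0],
    [0,0,0,0,0,0],
    [0,0,0,0,0,0],
    [0,0,0,0,0,0]
  ],
  "fingers": 0.08
}}

```text
clock: 30.07
eef_pos: [553.3, -239.7, 80.4]
tcp_rot: [3.142, 0.0, -1.262]
contact_force: [-0.4, -1.2, -0.5]
opening: 0.932
```

Call:
{"api": "arm_command", "payload": {
  "targets": [
    [0,0,-0.005,0,0,0],
    [0,0,-0.01,0,0,0],
    [0,0,-0.015,0,0,0],
    [0,0,-0.02,0,0,0],
    [0,0,-0.02,0,0,0],
    [0,0,-0.02,0,0,0],
    [0,0,-0.02,0,0,0],
    [0,0,-0.02,0,0,0],
    [0,0,-0.015,0,0,0],
    [0,0,-0.005,0,0,0],
    [0,0,0,0,0,0],
    [0,0,0,0,0,0]
  ]
}}

```text
clock: 31.07
eef_pos: [553.1, -239.7, 230.4]
tcp_rot: [-3.141, -0.0, -1.262]
contact_force: [0.4, -0.4, -0.4]
opening: 0.934
```

```bash
python3 - <<'E'
from rig import r
import cv2
s=r.sense()
for k in ("clock","eef_pos","contact_force","opening"):print(k,s[k])
a=r.grab_frame("scene")["image"];b=r.grab_frame("wrist")["image"]
cv2.imwrite("pics/s11.png",a);cv2.imwrite("pics/w11.png",b);cv2.imwrite("pics/s11z.png",cv2.resize(a[130:320,130:430],None,fx=2.6,fy=2.6,interpolation=cv2.INTER_CUBIC))
E
```

```text
clock 31.0667
eef_pos [ 553.0683888  -239.67748435  230.44149725]
contact_force [ 0.3865036  -0.38372155 -0.37243716]
opening 0.9337875526555257
```

View pics/s11z.png

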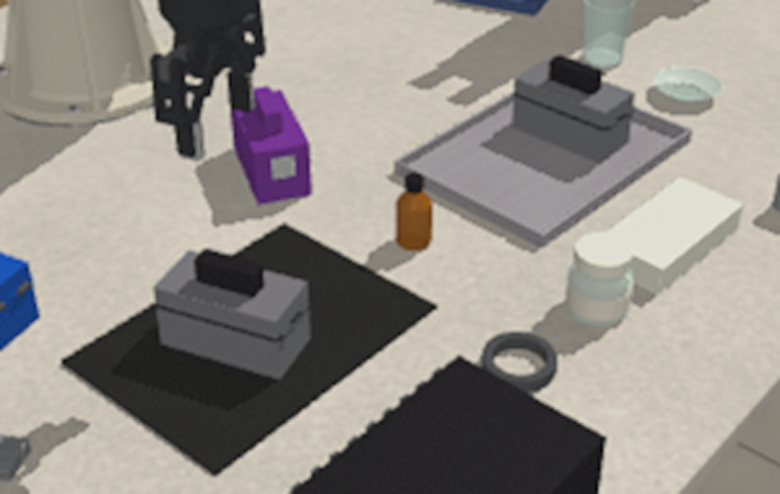

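View pics/w11.png

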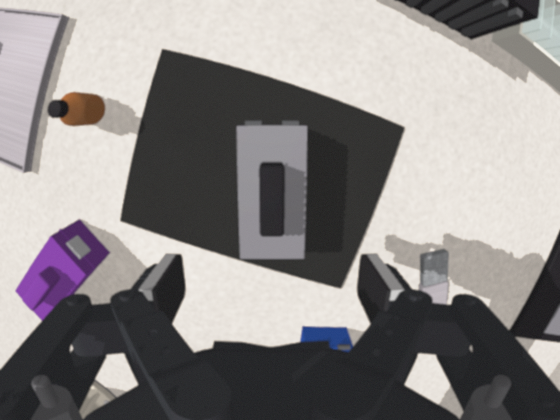

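Both cases stand flat. The left one is in the tray, at (570,110) in the zoomed view, and the right one is well inside the mat, at (235,310). The bystanders are undisturbed, so I'm handing in.

```bash
python3 -c "
from rig import r
print(r.sign_off())"
```

```text
the job is handed in; nothing more can be done
None
```

I shook both cases and handed the job in at about 31 s; `sign_off` gives no verdict.

| Case | Dips | Weight felt | Finding | Set down |
|---|---|---|---|---|
| Left | About 23° far end, then about 23° near end | About 5.2 N | Loaded | In the steel tray, around (582, 293) mm |
| Right | About 23° far end, then about 23° near end | About 1.5 N | Empty | On the mat, around (553, -240) mm, about 45 mm nearer its centre than it started |

- **Final pictures:** the last scene view shows both cases standing flat where they should be. The bystanders look unmoved by eye; I did not measure their positions.
- **How I told them apart:** weight decided both. I did not separately feel a part rolling, because the wrist torque changed by similar amounts for both cases. The force readings vary by about 1 N, which is well below the gap between a loaded and an empty case.
- **Checks that disagreed:** the wrist camera put the bars about 3 mm from the two-view fix, and I corrected the grasps by it. The tray rim heights from hand-picked corners came out at -1 to 13 mm against the stated 18 mm. I therefore used only the tray's position, and set the case down by feeling for contact.

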